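Fetch the bottle tongs out of the drying box

ROBOT

A 6-joint arm with a two-finger parallel gripper is mounted at the origin on the work surface. World frame = base frame: x ahead of the robot, y to its left, z up, the work surface at z = 0. Lengths are in m, angles in degrees, forces in N, time in s.
With the tool pointing down it reaches from about 0.375 to 0.75 m from the base axis. Payload 9 kg.
Tool frame: the origin (TCP) lies where the fingers leave the gripper's body, on its centre line; the fingertips stand 73 mm ahead of it and the grasp point (between the pads) lies 54 mm ahead of it (robot.tip_reach is the distance from the TCP to the fingertips, in m); z points along the fingers, y is the direction in which the jaws open and shut (so a half turn about z gives the same grasp; the last joint's range is limited). The gripper opens to 85 mm and grips with 20 to 120 N. Pads are 22 mm wide; open, the fingers measure 114 mm over their backs; the gripper's body (76 mm by 85 mm) begins 54 mm behind the grasp point. The pads swing forward as they close: fully open they stand 13 mm farther back than shut.
Start: joints at [62.641, 5.964, 5.575, 89.605, 0, 77.527], TCP at [0.154, 0.58, 0.304] pointing down, gripper open.
Joint ranges: [-171.21, 171.21], [-48.23, 106.86], [-62.78, 66.21], [-105.2, 120.99], [-86.42, 89.51], [-180, 180]. Speed limits (degrees/s): [127.2, 127.2, 147.25, 180, 180, 180].

INTERFACE

Orientations are given as [roll, pitch, yaw] about the fixed x, y, z axes, in that order (R = Rz(yaw) Ry(pitch) Rx(roll)).
In Python, from plant import robot gives the robot as it stands. Calls block until the motion is done:
- robot.move_pose(position, orientation): joint-space move of the TCP to a pose.
- robot.line_to(position, vel=0.15, rotation=None, guard=None): straight line of the TCP; rotation=None keeps the orientation; vel is the mean speed in m/s. With guard (N) it stops when the force on the tool has changed by that much, and returns True; else False.
- robot.goto_joints(angles): joint-space move.
- robot.set_gripper(opening): finger opening in m; the grip force is fixed at half the most; returns when the fingers have stopped.
- robot.pause(seconds).
- robot.ik(position, orientation): joint angles nearest the present ones, or None.
- robot.observe(): the state.
- robot.grab_frame(name): name is "side" or "top" or "wrist"; returns the picture (420x560x3 uint8, blue, green, red); there is no depth.
- robot.get_calibration(name): a dict with "vertical_fov" (degrees; the focal length in pixels is half the picture's height over the tangent of half this angle, whatever the lens; pixels are square), "cx", "cy" (the principal point, pixels), "rvec" (rotation vector, rad) and "tvec" (3), from world to camera coordinates, as OpenCV has them. Camera axes: x right, y down, z forward; pixel columns grow to the right and rows downward; lengths in m; the calibration is good to about 2 mm. A picture is of the moment at which its call begins: read the wrist's pose just before it. get_calibration takes no time and is no camera call; for the wrist camera it gives the pose at the moment of the call.
A pose or a line that the arm cannot do raises robot.IKError and nothing moves.
- robot.job_done(): hands the job in, once; it reports no verdict.
The state is a dict: "time": time; "q": joint angles; "qvel": joint speeds; "joint_torque": joint torques, N m; "tool_pos": TCP position; "tcp_rot": TCP orientation; "ft_force": force on the tool from outside, world axes, zero at the start; "torque": the same for the moment, N m; "gripper_width": finger opening in m.
Only numpy, scipy, OpenCV 4.12 (cv2) and the standard library are available. Lean on these libraries where they do the work, as an engineer would, in place of code of your own. Each camera call takes 0.05 s, during which the arm holds its last target. There are 200 camera calls.

TASK

Lift the closed steel tongs up off the two hooks inside the drying box and, because they are longer than the mouth in its lid, tilt them and bring them out through the mouth one end first. Finish while still holding them in the gripper, level and still, above the middle of the clear tray and well clear of the tray, the things in it and the box; leave the pacifiers, clip, glass bowl and bottle where they are and do not put the tongs down.

Things in the scene. Friction and masses are not known exactly. Their poses are not given: they have to be found in the camera images.
- tongs: steel tongs locked shut, one rigid piece, about 120 g: 260 mm long (own x), 18 mm wide (y), 14 mm high (z). Origin at the very centre, +x to the blue tip end, z up as they hang. At the centre a green grip sleeve, 60 x 24 x 20 mm, to be gripped from above across its width; centre of mass within 10 mm. They hang level along the box's x, origin 90 mm above the shelf; either end may come out first.
- tongs_tip (a point): the end of the tongs with the blue tip, on their centre line, 130 mm from the tongs origin along +x
- tongs_bow (a point): the other end (steel bow), 130 mm from the tongs origin along -x
- drying_box: fixed box, clear 5 mm walls, pale yellow 6 mm floor, fixed white lid frame: 362 mm long (own x), 212 wide (y), 171 high. Origin at the centre of its underside on the shelf, z up; x points away from the robot (yaw within 0.35 rad of straight ahead). The lid, underside 165 and top 171 mm up, has one rectangular mouth in its middle, 220 mm along x by 155 mm along y, always open. The tongs hang inside.
- mouth (a point): centre of the mouth, level with the lid's top face, 171 mm above the shelf, straight over the box's origin
- hook_a (a point): seat of one fixed hook of 5 mm steel wire inside the box, where the tongs' underside rests: 83 mm up, at box x = -55 mm, y = 0. The wire comes level from the box's +y wall; two upright prongs 31 mm apart (wire centres, along y) stand on either side of the tongs, their tops 99 mm up, so the tongs come free when raised 17 mm.
- hook_b (a point): seat of the other hook, the same, at box x = +55 mm
- tray: fixed clear acrylic tray, 260 x 200 x 30 mm high (own x, y, z), 4 mm walls; origin at the centre of its underside on the shelf. The pacifiers and the clip lie in it and stand no higher than 45 mm above the shelf.
- pacifier_yellow: loose yellow pacifier in the tray, 42 mm across, 39 mm high; origin at the centre of its underside
- pacifier_blue: loose pale blue pacifier in the tray, same size
- clip: loose orange spring clip in the tray, 55 x 16 x 18 mm; origin at the centre of its underside
- glass_bowl: loose small glass bowl, upside down on the shelf at one side, 104 mm across, 45 mm high; origin at the centre of its underside
- baby_bottle: loose closed bottle standing on the shelf at one side, 56 mm across, 140 mm high; origin at the centre of its underside

How it is judged:
By the outcome, as a careful person would: the job done as asked, in the order asked, and still so for the second after the job is handed in, while the arm keeps its last pose, push and grip.
It also fails if it takes over 56 s, if anything falls off the work surface, if the arm or the gripper's body presses on something with over 40 N, if the wrist force passes 120 N, or if a joint passes its speed limit or range.

## Working session

There is one attempt and no reset: what is moved stays moved. The work goes in short steps, each a Python script; the robot and the scene stay as the last script left them, time stands still between calls to the robot, and variables do not carry over. Pictures are saved under pics/ and viewed, about 8 in all and at most 12, crops included, and the job is handed in when it is done.

```bash
ls; mkdir -p pics; python3 - <<'E'
from plant import robot
import cv2,json
for n in("side","top"):
    f=robot.grab_frame(n); cv2.imwrite(f"pics/{n}0.png",f)
    print(n,robot.get_calibration(n))
print(robot.observe())
E
```

```text
pics
side {'vertical_fov': 53.67876228131253, 'cx': 277.26870906331067, 'cy': 202.28728969198505, 'rvec': array([ 2.24691214, -0.22113931,  0.09963893]), 'tvec': array([-0.55297831,  0.15218715,  1.12739716])}
top {'vertical_fov': 52.600102443057814, 'cx': 275.1903697291712, 'cy': 208.462748317392, 'rvec': array([ 2.14442395, -2.18411164,  0.10200878]), 'tvec': array([0.0060369 , 0.57737602, 1.45373249])}
{'time': 0.1, 'q': array([6.26415499e+01, 5.99546086e+00, 5.53106862e+00, 8.96072364e+01,
       1.45132156e-03, 7.75253411e+01]), 'qvel': array([ 0.04798887, -0.02528949,  0.12835541, -0.02127206,  0.04504653,
        0.17305974]), 'joint_torque': array([ 7.78511341e-03, -5.58211219e+01,  5.04716384e+01,  1.32233507e-02,
       -2.60652414e-04, -1.30941359e-06]), 'tool_pos': array([0.15400578, 0.5796595 , 0.30319307]), 'tcp_rot': array([-1.79930376e+02, -1.68893980e-02,  1.65116198e+02]), 'ft_force': array([ 0.16543688, -0.31871531,  0.60800791]), 'torque': array([-0.00993835, -0.02471547, -0.01944524]), 'gripper_width': 0.08524184187117531}
```

View pics/top0.png

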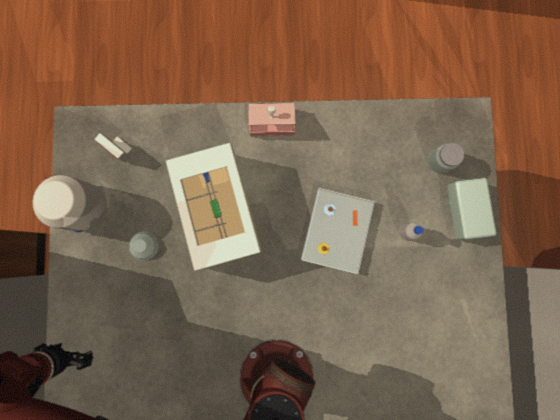

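View pics/side0.png

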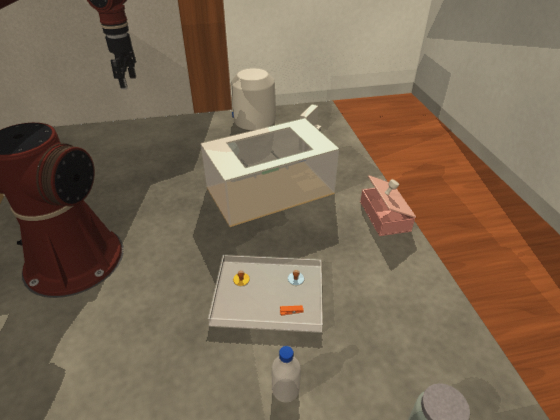

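The top view shows the box lid around (213,207), the green sleeve at (215,208) and the blue tip at (206,178), on the far end. The tray is at (339,231), the bowl at (145,245) and the bottle at (416,231). Next I'll turn these into positions.

```bash
cat > h.py <<'E'
import numpy as np,cv2
from plant import robot
def cam(n,c=None):
    c=c or robot.get_calibration(n); f=210/np.tan(np.radians(c['vertical_fov']/2))
    return np.array([[f,0,c['cx']],[0,f,c['cy']],[0,0,1]]),cv2.Rodrigues(np.array(c['rvec']))[0],np.array(c['tvec']).ravel()
def ray(uv,C,z):
    K,R,t=C; o=-R.T@t; d=R.T@np.linalg.inv(K)@np.array([uv[0],uv[1],1.]); return o+d*(z-o[2])/d[2]
def mask(im,lo,hi,roi):
    m=cv2.inRange(cv2.cvtColor(im,cv2.COLOR_BGR2HSV),lo,hi); k=np.zeros_like(m); x0,y0,x1,y1=roi; k[y0:y1,x0:x1]=m[y0:y1,x0:x1]; return k
def big(m): return max(cv2.findContours(m,cv2.RETR_EXTERNAL,cv2.CHAIN_APPROX_NONE)[0],key=cv2.contourArea)
def cen(m): return np.argwhere(m)[:,::-1].mean(0)
E
python3 - <<'E'
from h import *
im=cv2.imread('pics/top0.png'); C=cam('top')
g=mask(im,(40,80,30),(85,255,255),(180,160,250,250)); b=mask(im,(100,90,30),(130,255,255),(180,160,250,250))
print('n',(g>0).sum(),(b>0).sum(),cen(g),cen(b),'sleeve',ray(cen(g),C,.1),'tip',ray(cen(b),C,.097))
l=mask(im,(0,0,165),(180,60,255),(155,135,270,280)); r=cv2.minAreaRect(big(l)); P=np.array([ray(p,C,.171) for p in cv2.boxPoints(r)])
print('lid',P.round(4).tolist(),P.mean(0),np.linalg.norm(np.diff(P,axis=0),axis=1))
# tray rim corners by eye (z .03)
t=mask(im,(0,0,130),(180,60,255),(295,180,380,280)); r=cv2.minAreaRect(big(t)); P=np.array([ray(p,C,.015) for p in cv2.boxPoints(r)])
print('tray',cv2.boxPoints(r).tolist(),P.round(4).tolist(),P.mean(0),np.linalg.norm(np.diff(P,axis=0),axis=1))
for n,u in(('bowl',(145,245)),('bottlecap',(418,230))): print(n,ray(u,C,.04 if n=='bowl' else .14))
v=cv2.resize(im[130:290,150:390],None,fx=3.3,fy=3.3,interpolation=cv2.INTER_CUBIC);cv2.imwrite('pics/topc.png',v)
E
```

```text
n 120 26 [215.21666667 207.85      ] [206.15384615 176.46153846] sleeve [0.57593927 0.19456178 0.1       ] tip [0.68301117 0.22518295 0.097     ]
lid [[0.7249, 0.3496, 0.171], [0.7803, 0.1375, 0.171], [0.4274, 0.0448, 0.171], [0.3745, 0.2514, 0.171]] [0.57677868 0.19584557 0.171     ] [0.21916738 0.36488463 0.21324229]
tray [[300.5203552246094, 272.7862854003906], [303.2324523925781, 177.86376953125], [379.5986633300781, 180.045654296875], [376.8865661621094, 274.9681701660156]] [[0.3529, -0.0883, 0.015], [0.6862, -0.1059, 0.015], [0.6731, -0.376, 0.015], [0.3408, -0.3524, 0.015]] [ 0.5132773  -0.23065923  0.015     ] [0.33380084 0.27041968 0.33313311]
bowl [0.45819648 0.44631808 0.04      ]
bottlecap [ 0.48802448 -0.46157808  0.14      ]
```

View pics/topc.png

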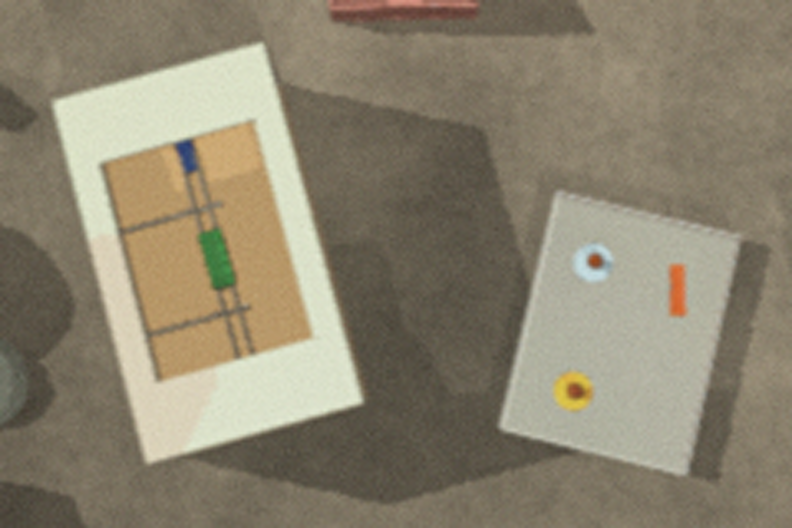

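Checks: the lid measures about 365 x 216 mm, which agrees with the given size, and its yaw is about 15.2°. The sleeve sits over the box centre and the tip is on the far (+x) side. I'll move above the box and look closer with the wrist camera, and test the tilt reach at the same time.

```bash
python3 - <<'E'
from h import *
C=cam('top'); print('tray',ray((338.3,230.8),C,.03))
c=np.array([.5765,.195]);yw=15.2
for y0 in(yw,yw-180,yw+180):
  for th in(-35,0,35):
    p=-th if y0==yw else th
    u=np.array([np.cos(np.radians(yw)),np.sin(np.radians(yw))]);t=np.radians(th)
    xy=c-u*.054*np.sin(t)
    for z in(.11,.3):
        q=robot.ik([*xy,z+.054*np.cos(t)],[180,p,y0]); print(y0,th,z,None if q is None else np.round(q,1))
robot.move_pose([.5765,.195,.34],[180,0,yw])
print(robot.observe()['tool_pos'],robot.observe()['time'],robot.observe()['q'].round(1))
k=robot.get_calibration('wrist');f=robot.grab_frame('wrist');cv2.imwrite('pics/w1.png',f)
import pickle;pickle.dump(k,open('k1.p','wb'))
K,R,t=cam('wrist',k);print('campos',-R.T@t,'fwd',R[2])
E
```

```text
tray [ 0.49540092 -0.22193422  0.03      ]
15.2 -35 0.11 [  8.3  58.6  52.3 118.5  -4.  174.3]
15.2 -35 0.3 None
15.2 0 0.11 [  6.4   8.7  -6.1  75.2   0.  171.2]
15.2 0 0.3 [  6.4   8.6  13.6  95.    0.  171.2]
15.2 35 0.11 [  3.1 -34.7 -51.5  38.8   6.9 170. ]
15.2 35 0.3 [  3.1 -36.1 -32.6  59.1   6.9 170. ]
-164.8 -35 0.11 [  8.3  58.6  52.3 118.5  -4.   -5.7]
-164.8 -35 0.3 None
-164.8 0 0.11 [ 6.4  8.7 -6.1 75.2  0.  -8.8]
-164.8 0 0.3 [ 6.4  8.6 13.6 95.   0.  -8.8]
-164.8 35 0.11 [  3.1 -34.7 -51.5  38.8   6.9 -10. ]
-164.8 35 0.3 [  3.1 -36.1 -32.6  59.1   6.9 -10. ]
195.2 -35 0.11 [  8.3  58.6  52.3 118.5  -4.   -5.7]
195.2 -35 0.3 None
195.2 0 0.11 [ 6.4  8.7 -6.1 75.2  0.  -8.8]
195.2 0 0.3 [ 6.4  8.6 13.6 95.   0.  -8.8]
195.2 35 0.11 [  3.1 -34.7 -51.5  38.8   6.9 -10. ]
195.2 35 0.3 [  3.1 -36.1 -32.6  59.1   6.9 -10. ]
[0.57618367 0.19569947 0.33997153] 2.1583 [  6.5   8.2  11.7  93.5   0.  171.2]
campos [0.64025159 0.21210549 0.41023209] fwd [-0.25234366 -0.06898077 -0.9651758 ]
```

View pics/w1.png

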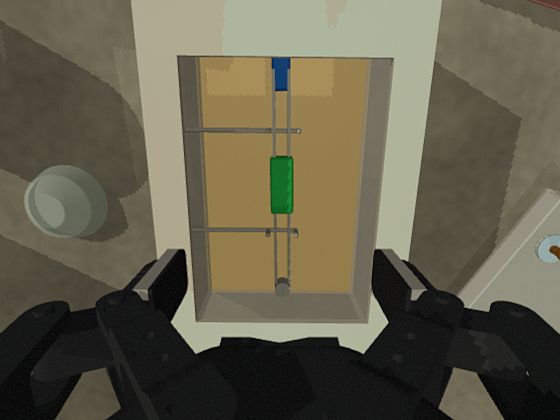

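The wrist view shows the sleeve at (282,185), the tip at (281,75) and the bow at (282,287). The mouth runs about (178,56) to (393,57) along the far edge, with the near edge at about row 322. The camera sits on the tip side, so a tip-up tilt lifts it away from the lid.

```bash
python3 - <<'E'
from h import *
import pickle
C=cam('wrist',pickle.load(open('k1.p','rb')));im=cv2.imread('pics/w1.png')
g=mask(im,(40,80,30),(85,255,255),(200,100,360,260));x,y,w,h=cv2.boundingRect(big(g));print(x,y,w,h,cen(g))
for n,p,z in[('sleeve',cen(g),.099),('sl_lo',(x+w/2,y),.1),('sl_hi',(x+w/2,y+h),.1),('bow',(282,287),.092),('tipend',(281,75),.097),('hookA',(282,233),.09),('hookB',(285,130),.09)]+[('m%d'%i,p,.171) for i,p in enumerate([(178,56),(393,57),(371,322),(196,322)])]: print(n,ray(p,C,z).round(4))
# 2D plan check, box frame mm
def chk(xc,zc,th):
    t=np.radians(th);a=np.array([np.cos(t),np.sin(t)]);n=np.array([-np.sin(t),np.cos(t)]);c=np.array([xc,zc]);m={}
    def box(s0,s1,n0,n1):
        S,N=np.meshgrid(np.linspace(s0,s1,120),np.linspace(n0,n1,60));return (c[:,None]+a[:,None]*S.ravel()+n[:,None]*N.ravel())
    for nm,P in(('tongs',np.hstack([box(-130,130,-7,7),box(-30,30,-10,10)])),('body',box(-42.5,42.5,54,250))):
        k=(P[1]>160)&(P[1]<176);m[nm]=round(110-abs(P[0][k]).max(),1) if k.any() else None
        if nm=='tongs':
            m['floor']=round(P[1].min()-6,1);m['wall']=round(176-abs(P[0][P[1]<165]).max() if (P[1]<165).any() else 999,1)
            for h in(-55,55):
                k=abs(P[0]-h)<3;m['hook%d'%h]=round(P[1][k].min()-83,1) if k.any() else None
    return m
W=[(0,90,0),(0,118,0),(-18,120,0),(-20,120,10),(-20,122,15),(-20,124,20),(-18,128,25),(-15,132,30),(-5,140,32),(10,150,32),(20,160,32),(25,175,32),(25,190,32),(25,210,32),(25,230,32),(25,260,32)]
for w in W: print(w,chk(*w))
E
```

```text
270 156 23 58 [281.30775255 184.48316366]
sleeve [0.5774 0.1927 0.099 ]
sl_lo [0.6057 0.2003 0.1   ]
sl_hi [0.5471 0.1841 0.1   ]
bow [0.4596 0.1594 0.092 ]
tipend [0.6789 0.2209 0.097 ]
hookA [0.523  0.1768 0.09  ]
hookB [0.6308 0.2034 0.09  ]
m0 [0.6626 0.293  0.171 ]
m1 [0.7024 0.145  0.171 ]
m2 [0.4916 0.0859 0.171 ]
m3 [0.4501 0.2376 0.171 ]
(0, 90, 0) {'tongs': None, 'floor': np.float64(74.0), 'wall': np.float64(46.0), 'hook-55': np.float64(0.0), 'hook55': np.float64(0.0), 'body': np.float64(67.5)}
(0, 118, 0) {'tongs': None, 'floor': np.float64(102.0), 'wall': np.float64(46.0), 'hook-55': np.float64(28.0), 'hook55': np.float64(28.0), 'body': np.float64(67.5)}
(-18, 120, 0) {'tongs': None, 'floor': np.float64(104.0), 'wall': np.float64(28.0), 'hook-55': np.float64(30.0), 'hook55': np.float64(30.0), 'body': np.float64(49.5)}
(-20, 120, 10) {'tongs': None, 'floor': np.float64(84.5), 'wall': np.float64(26.8), 'hook-55': np.float64(23.5), 'hook55': np.float64(42.8), 'body': np.float64(37.0)}
(-20, 122, 15) {'tongs': np.float64(5.6), 'floor': np.float64(75.6), 'wall': np.float64(28.
[... 1257 characters left out ...]
t64(32.2), 'hook55': np.float64(97.3), 'body': None}
(25, 190, 32) {'tongs': np.float64(74.8), 'floor': np.float64(109.2), 'wall': np.float64(87.0), 'hook-55': np.float64(47.2), 'hook55': np.float64(112.3), 'body': None}
(25, 210, 32) {'tongs': np.float64(43.3), 'floor': np.float64(129.2), 'wall': np.float64(87.0), 'hook-55': np.float64(67.2), 'hook55': np.float64(132.3), 'body': None}
(25, 230, 32) {'tongs': np.float64(21.0), 'floor': np.float64(149.2), 'wall': np.float64(88.4), 'hook-55': np.float64(87.2), 'hook55': np.float64(152.3), 'body': None}
(25, 260, 32) {'tongs': None, 'floor': np.float64(179.2), 'wall': 999, 'hook-55': np.float64(117.2), 'hook55': np.float64(182.3), 'body': None}
```

The mouth measures 219 x 155 mm centred at (0.577, 0.190), and the sleeve is at (0.577, 0.193) with a yaw of 15.3°, so the two agree. I'll descend, grip and lift clear of the hooks.

```bash
cat >> h.py <<'E'
YAW=15.3; CEN=np.array([.577,.1925]); OFF=.053
U=np.array([np.cos(np.radians(YAW)),np.sin(np.radians(YAW))])
def pose(xc,zc,th):   # tongs centre in box frame (mm), tip-up tilt (deg) -> TCP pose
    t=np.radians(th); xy=CEN+U*(xc/1e3-OFF*np.sin(t)); return [*xy,zc/1e3+OFF*np.cos(t)],[180,-th,YAW]
def st(m=''):
    o=robot.observe(); print(m,round(o['time'],2),o['tool_pos'].round(4),o['tcp_rot'].round(1),'F',o['ft_force'].round(1),'T',o['torque'].round(2),'w',round(o['gripper_width'],4))
E
python3 - <<'E'
from h import *
p,r=pose(0,150,0); robot.line_to(p,.12,rotation=r); st()
p,r=pose(0,90,0); print(robot.line_to(p,.06,guard=12)); st('down')
robot.set_gripper(.0); st('grip')
p,r=pose(0,120,0); print(robot.line_to(p,.05,guard=15)); robot.pause(.2); st('up')
cv2.imwrite('pics/w2.png',robot.grab_frame('wrist'))
E
```

```text
3.5 [0.5774 0.1925 0.204 ] [ 1.80e+02 -1.00e-01  1.53e+01] F [-0.4 -0.5 -0.8] T [-0.06  0.05 -0.02] w 0.0852
False
down 4.65 [0.5773 0.1925 0.1436] [180.   -0.   15.3] F [-0.4 -0.1 -0.1] T [-0.02 -0.05 -0.01] w 0.085
grip 5.23 [0.5771 0.1925 0.1432] [180.   -0.   15.3] F [-0.  -0.3  1.2] T [-0.03  0.03 -0.06] w 0.023
False
up 6.18 [0.5768 0.1925 0.1726] [-180.     0.    15.3] F [ 0.4 -0.1 -0.8] T [-0.03  0.05 -0.05] w 0.0228
```

View pics/w2.png

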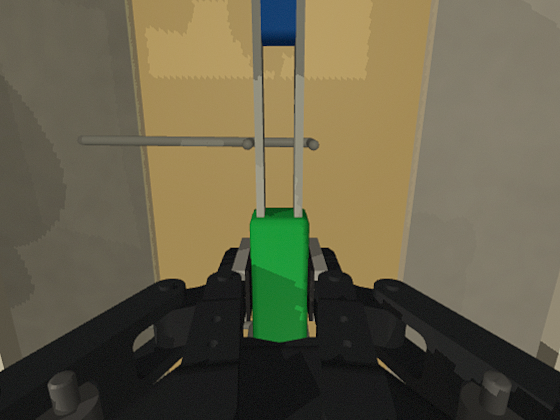

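The sleeve is gripped at a width of 22.8 mm. The tongs (columns 255–303) are straight and raised above the prongs seen at (248,144) and (313,144). Next come the tilt and the exit, with force guards on each move.

```bash
python3 - <<'E'
from h import *
W=[(-25,120,0),(-26,121,10),(-25,123,17),(-23,126,23),(-17,132,29),(-5,140,32),(10,152,32),(20,165,32)]
for w in W: assert robot.ik(*pose(*w)) is not None,w
for w in W:
    p,r=pose(*w); h=robot.line_to(p,.06,rotation=r,guard=12); st(w)
    if h: print('HIT'); break
cv2.imwrite('pics/s3.png',robot.grab_frame('side')[80:260,130:400].repeat(2,0).repeat(2,1))
E
```

```text
(-25, 120, 0) 6.8 [0.553  0.1859 0.1732] [180.   -0.   15.3] F [ 0.4  0.1 -1.6] T [ 0.02 -0.05 -0.01] w 0.023
(-26, 121, 10) 7.2 [0.5429 0.1831 0.1736] [180.  -10.   15.3] F [-0.1 -0.5 -1.3] T [-0.11  0.2   0.03] w 0.0231
(-25, 123, 17) 7.53 [0.5379 0.1816 0.1739] [180.  -16.9  15.3] F [ 0.9 -0.1 -1.5] T [-0.06  0.33 -0.01] w 0.0231
(-23, 126, 23) 7.83 [0.5348 0.1808 0.175 ] [180.  -22.8  15.3] F [-0.3 -0.3 -1.6] T [-0.13  0.49 -0.04] w 0.0229
(-17, 132, 29) 8.11 [0.5357 0.181  0.1784] [180.  -28.8  15.3] F [ 0.1 -1.5 -1.7] T [-0.11  0.57 -0.01] w 0.0229
(-5, 140, 32) 8.45 [0.5452 0.1837 0.185 ] [180.  -31.9  15.3] F [ 0.1  0.6 -1.1] T [-0.19  0.65 -0.01] w 0.0232
(10, 152, 32) 8.92 [0.5595 0.1877 0.1968] [-180.   -31.9   15.3] F [-0.5 -0.1 -1.2] T [-0.17  0.65 -0.03] w 0.0233
(20, 165, 32) 9.34 [0.5693 0.1904 0.2102] [180.  -32.   15.3] F [ 0.4  0.1 -2. ] T [-0.18  0.65  0.04] w 0.0231
```

View pics/s3.png

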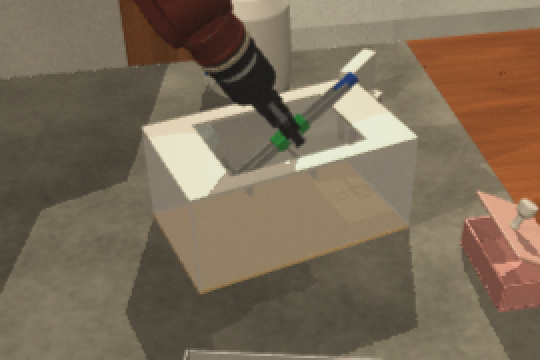

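The side view shows the blue tip out through the mouth (about (345,80) in the crop) and the tongs well inside the opening with no contact. I'll continue out, level them and carry them to the tray.

```bash
python3 - <<'E'
from h import *
for w in[(25,185,32),(25,295,32),(10,300,0)]:
    p,r=pose(*w); h=robot.line_to(p,.1,rotation=r,guard=12); st(w)
    if h: raise SystemExit('HIT')
T=[.4954,-.2219]
robot.line_to([*T,.353],.15,rotation=[180,0,-14]); st()
robot.line_to([*T,.275],.08); robot.pause(.7); st('end')
f=robot.grab_frame('top'); cv2.imwrite('pics/t4.png',f[130:290,150:450].repeat(2,0).repeat(2,1)); cv2.imwrite('pics/t4f.png',f)
cv2.imwrite('pics/s4.png',robot.grab_frame('side'))
C=cam('top'); g=mask(f,(40,80,30),(85,255,255),(290,130,400,330))
b=mask(f,(100,90,30),(130,255,255),(290,100,400,330))
print((g>0).sum(),(b>0).sum(), ray(cen(g),C,.23) if g.any() else '', ray(cen(b),C,.225) if b.any() else '')
E
```

```text
(25, 185, 32) 9.75 [0.5742 0.1917 0.2304] [180.  -32.   15.3] F [ 0.5 -0.3 -2.2] T [-0.16  0.69  0.  ] w 0.023
(25, 295, 32) 11.0 [0.5738 0.1917 0.3389] [-180.   -31.9   15.3] F [-0.1  0.4 -2. ] T [-0.17  0.65  0.  ] w 0.0232
(10, 300, 0) 11.93 [0.5867 0.1952 0.3526] [-180.    -0.    15.3] F [ 0.2 -1.3 -2.1] T [0.06 0.02 0.06] w 0.0231
 14.93 [ 0.4955 -0.2216  0.353 ] [-180.    0.  -14.] F [ 0.3  0.1 -1.5] T [ 0.01 -0.02 -0.01] w 0.023
end 16.75 [ 0.4954 -0.2219  0.275 ] [-180.    0.  -14.] F [ 0.5  0.4 -0.9] T [-0.01  0.02  0.02] w 0.0233
0 50  [ 0.60598869 -0.24652133  0.225     ]
```

View pics/t4.png

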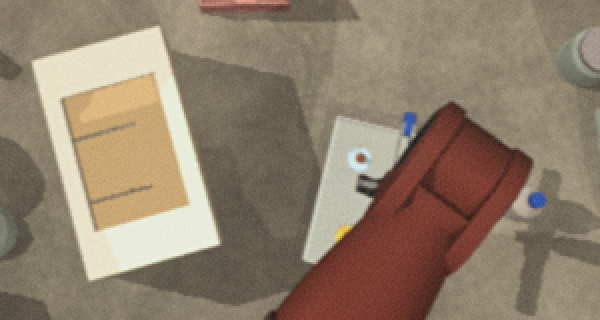

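View pics/s4.png

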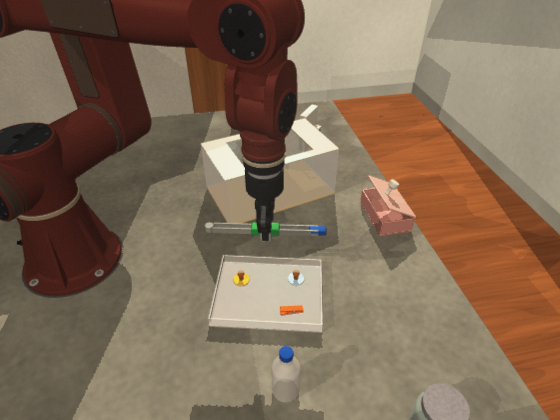

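The tongs are held over the tray and the box is empty. The bow is at (209,226), the sleeve at (265,229) and the tip at (321,230) in the side view. Nothing else has moved. I'll run a numeric level and centre check, then hand in.

```bash
python3 - <<'E'
from h import *
K,R,t=cam('side');c=np.array([.4954,-.2219,.222]);a=np.radians(-14);d=np.array([np.cos(a),np.sin(a),0])
for n,s in(('bow',-.125),('cen',0),('tip',.12)):
    v=K@(R@(c+s*d)+t); print(n,(v[:2]/v[2]).round(1))
P=np.array([ray(p,(K,R,t),.03) for p in[(222,257),(323,260),(323,324),(211,322)]]);print('tray(side)',P.mean(0))
print(np.linalg.norm(np.diff(P,axis=0),axis=1))
f=cv2.imread('pics/s4.png');print(cen(mask(f,(100,120,30),(130,255,255),(300,210,340,245))),cen(mask(f,(45,100,30),(80,255,255),(240,210,290,245))))
E
```

```text
bow [207.9 226.5]
cen [265.7 228.3]
tip [321.7 230.1]
tray(side) [ 0.49994089 -0.22962708  0.03      ]
[0.26402638 0.19411031 0.2515723 ]
[318.76923077 229.46153846] [264.96969697 229.13131313]
```

The observed bow, sleeve and tip lie within about 1 to 3 px of the positions predicted for level tongs. The two tray centre estimates differ by 9 mm, so I'll move to the midpoint and hand in.

```bash
python3 - <<'E'
from h import *
robot.line_to([.4975,-.2255,.275],.03); robot.pause(1.0); st('final'); print(abs(robot.observe()['qvel']).max())
robot.job_done()
E
```

```text
final 18.14 [ 0.4975 -0.2255  0.275 ] [180.  -0. -14.] F [-0.2 -0.1 -1.7] T [-0.03  0.02  0.02] w 0.0232
0.11483837349086597
the job is handed in; nothing more can be done
```

The tongs are off the hooks, out of the box, and held level and still about 0.22 m above the middle of the tray. I handed the job in at about 18 s of the 56 s allowed.

- **How it went:** I gripped the green sleeve from above and raised it 30 mm, clear of the hooks. I then tilted the tongs 32° tip-up, brought them out through the mouth tip first, levelled them and carried them across. No force guard (12–15 N) tripped.
- **Last checks:** The final gripper width was 23 mm and the tool was level. In the side view the bow, sleeve and tip were within about 1–3 px of where level tongs should appear. Nothing else in the scene looked disturbed.
- **Disagreement:** The top and side views put the tray centre about 9 mm apart, so I finished at the midpoint. Also, the top view could not confirm the sleeve because the arm hid it; only the blue tip was visible there.

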